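Top the spares column, lid the tin, lift its outer lid

ROBOT

A 7-joint arm with a two-finger parallel gripper is mounted at the origin on the work surface. World frame = base frame: x ahead of the robot, y to its left, z up, the work surface at z = 0. Lengths are in m, angles in rad, forces in N, time in s.
With the tool pointing down it reaches from about 0.35 to 0.9 m from the base axis. Payload 8.1 kg.
Tool frame: the origin (TCP) lies on the centre line of the jaws, within the pads' length; the fingertips stand 14 mm ahead of it and the grasp point (between the pads) lies 5 mm behind it; z points along the fingers, y is the direction in which the jaws open and shut (so a half turn about z gives the same grasp; the last joint's range is limited). The gripper opens to 92 mm and grips with 3 to 60 N. Pads are 19 mm wide; open, the fingers measure 130 mm over their backs; the gripper's body (75 mm by 190 mm) begins 47 mm behind the grasp point.
Start: joints at [1.1, 0.434, 0.025, 1.573, -0.012, 1.134, -0.075], TCP at [0.225, -0.583, 0.241] pointing down, gripper open.
Joint ranges: [-2.62, 2.62], [-0.44, 2.09], [-1.27, 1.32], [0.08, 2.57], [-1.32, 4.46], [0.12, 2], [-2.74, 2.74]. Speed limits (rad/s): [2.22, 2.22, 3.01, 3.01, 3.14, 3.14, 3.14].

INTERFACE

Orientations are given as a rotation vector (axis times angle).
In Python, from cell import observe, eyes, arm gives the robot as it stands.
- The arm moves only by the tool step_arm, never from a script. Its argument "series" is a list that holds one entry, the list of rows, each a list of 5 numbers: the finger opening in m, from 0 to 0.0918, then the shift along the world's x, y, z in m, then the turn about the world's z in degrees. In form: [[[hand, dx, dy, dz, spin], ...]]. A call has 1 to 20 rows; each row is the pose to reach, as a shift and turn from the pose measured when the call began; what a row does not reach only later rows make up. A row lasts 1/12 s, in which the tool goes at most 41.7 mm and 7.16 degrees, less where a joint would pass 70% of its speed; a pose out of reach is approached as far as the arm can. A call with a gripper value outside its range is refused whole. The fingers move at their own pace and stop on an object; "squeeze" is the grip in N (left out, the last holds). Time passes only in rows, so rows that repeat a pose let the fingers close. It gives the time, the measured TCP pose, the force and the opening at its end, in the units of the state.
- observe(): the state, without advancing time (a new reading comes with each control period).
- eyes.get_image(name): name is "side" or "top"; returns (picture, depth): 420x560x3 uint8, red, green, blue; 420x560 float32, m along the optical axis (not along the pixel's ray), 0 where there is no reading.
- eyes.camera_params(name): a dict with "intrinsics" (3x3 intrinsics, pixels), "position" and "attitude" of the camera in the world. Camera axes: x right, y down, z forward; pixel columns grow to the right and rows downward; lengths in m; the calibration is good to about 2 mm. A picture is of the moment at which its call begins. camera_params takes no time and is no camera call.
- arm.sign_off(): hands the job in, once; it reports no verdict.
The state is a dict: "clock": time; "joints": joint angles; "dq": joint speeds; "joint_efforts": joint torques, N m; "position": TCP position; "ee_rot": TCP orientation; "force": force on the tool from outside, world axes, zero at the start; "ft_torque": the same for the moment, N m; "width": opening from 0.0 (shut) to 1.0 (fully open).
Only numpy, scipy, OpenCV 4.12 (cv2) and the standard library are available. Lean on these libraries where they do the work, as an engineer would, in place of code of your own. Each camera call takes 0.05 s, during which the arm holds its last target.

TASK

Stack the tin with the round neck squarely on top of the column of two black cases, leaving the cases where they stand. Then carry the nested pair of lids by the inner lid's knob onto the tin's neck and let go; now take only the outer lid by its collar and lift it straight up until it is clear of the knob, with the inner lid staying seated in the neck, and finish while still holding the outer lid up, level, above the tin so I can check the seal. Do not drop anything, do not part the lids before they are on the tin, and leave the mug, tape roll and pedal alone.

Things in the scene. Friction and masses are not known exactly. Their poses are not given: they have to be found in the camera images.
- base_case: The largest of the three boxes, foot of the column: plain black closed case, 130 (x) x 84 (y) x 45 high mm, about 1.2 kg, standing on the bench. Origin: centre of its underside; z up.
- case: Smaller plain black closed case with a flat top, 110 (x) x 64 (y) x 40 high mm, about 0.7 kg, standing loose and square on the base case, so that its top, where the tin goes, is 85 mm above the bench. Origin: centre of its underside; z up.
- tin: Grey tin, 110 (x) x 64 (y) x 45 high mm, about 0.35 kg, with an upright round neck in the middle of its top: outer diameter 50, bore 42, 14 mm high, so its rim is 59 mm above the underside. Origin: centre of the underside; z up. Gripped across y (64 mm).
- tin_mouth (a point): Centre of the neck's rim on the tin, 59 mm above the tin's underside.
- inner_lid: Inner lid, 0.14 kg: black plug, diameter 38, 10 mm high (foot tapered to 32), under a flange of diameter 52 (10 to 14 mm above the origin); on top an upright round knob, diameter 16, from 14 to 74 mm above the origin. Origin: centre of the plug's underside; z up. It starts standing on its plug on the bench. Seated, its flange lies on the neck's rim, the plug's foot 10 mm below the rim.
- knob_tip (a point): Top end of the inner lid's knob, 74 mm above the inner lid's origin.
- outer_lid: Steel lid, 0.10 kg, lying loose on the inner lid: cap of diameter 64, skirt 58 inside, top plate 12 to 16 mm above the origin, central collar tube (diameter 32, bore 22) from 16 to 40 mm. The knob passes through the collar and ends 32 mm above it: the knob lifts both lids, the collar the outer alone. Origin: centre of the skirt's lower edge, 2 mm above the inner lid's origin when nested; z up.
- collar (a point): Middle of the collar's height on its axis, 28 mm above the outer lid's origin.
- mug: Bystander: white mug, 85 mm high, rim diameter 76 mm. Origin: centre of the underside.
- tape: Bystander: grey roll of tape lying flat, diameter 90, 25 mm high. Origin: centre of the underside.
- pedal: Bystander: red effects pedal, 110 x 66 x 36 mm, knobs to 48 mm. Origin: centre of the underside.

How it is judged:
By the outcome, as a careful person would: the job done as asked, in the order asked, and still so for the second after the job is handed in, while the arm keeps its last pose, push and grip.
It also fails if it takes over 67 s, if anything falls off the work surface, if the arm or the gripper's body presses on something with over 40 N, if the wrist force passes 120 N, or if a joint passes its speed limit or range.

## Working session

There is one attempt and no reset: what is moved stays moved. The work goes in short steps, Python scripts to look and compute and a tool call to move; the robot and the scene stay as the last step left them, time stands still between calls to the robot, and variables do not carry over. Pictures are saved under pics/ and viewed, and the job is handed in when it is done.

Besides the shell and the picture viewer there is one more tool, called after "Call:" as name(argument=value, ...) on one line, values as JSON. step_arm: Moves the arm, as the interface text tells. Its arguments: {"type":"object","properties":{"series":{"type":"array"},"squeeze":{"type":"number"}},"required":["series"]}

```bash
ls; mkdir -p pics; python3 - <<'E'
from cell import observe, eyes, arm
import cv2, numpy as np
print(observe())
for n in("side","top"):
    im,d=eyes.get_image(n); cv2.imwrite(f"pics/{n}0.png",im[...,::-1]); np.savez(f"pics/{n}0.npz",im=im,d=d)
    print(n,eyes.camera_params(n))
E
```

```text
pics
{'clock': 0.0, 'joints': array([ 1.10041036,  0.43524441,  0.02494591,  1.57412742, -0.0115757 ,
        1.13399113, -0.07506847]), 'dq': array([-0.0011894 , -0.00143322, -0.00036911, -0.00075897, -0.00012445,
       -0.00022742, -0.00130605]), 'joint_efforts': array([ 1.01323049e-04, -6.67851806e+01,  9.85081382e-01, -3.14464724e+01,
       -6.05336367e-02,  4.28683811e-02,  2.47434518e-04]), 'position': array([ 0.2244914 , -0.58274936,  0.23991961]), 'ee_rot': array([-3.08708854e+00, -5.74174860e-01,  7.08544378e-04]), 'force': array([-0.56887576,  1.09502051,  0.34885328]), 'ft_torque': array([-0.00813334,  0.02744791,  0.02730727]), 'width': 0.999152695603851}
side {'intrinsics': array([[450.30751559,   0.        , 272.41466602],
       [  0.        , 450.30751559, 216.79348747],
       [  0.        ,   0.        ,   1.        ]]), 'position': array([ 0.32715422, -0.66773742,  0.68295992]), 'attitude': array([-2.24039281,  0.44899849, -0.18601641])}
top {'intrinsics': array([[493.01220616,   0.        , 279.35384308],
       [  0.        , 493.01220616, 214.70028087],
       [  0.        ,   0.        ,   1.        ]]), 'position': array([ 0.35542454, -0.00540392,  1.20717743]), 'attitude': array([-2.13993559,  2.08794475, -0.21587373])}
```

View pics/side0.png

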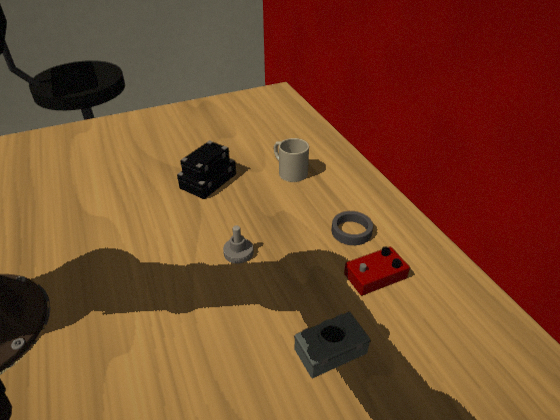

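View pics/top0.png

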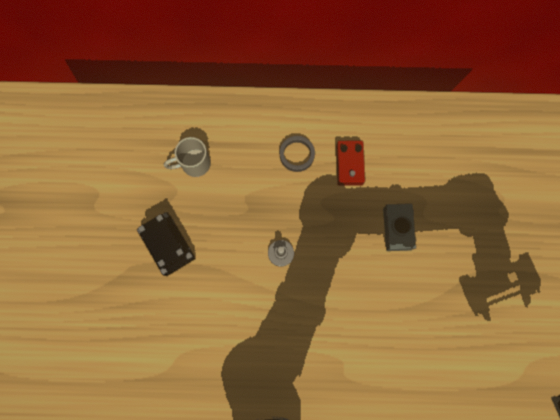

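The side view shows the black column at (207,168), the lids at (238,245), the tin at (332,343), and the mug, tape and pedal on the right. In the top view the column is at (166,244), the lids at (281,251) and the tin at (400,227). Next I'll measure them by depth.

```bash
cat > h.py <<'E'
import numpy as np, cv2
from scipy.spatial.transform import Rotation as R
from cell import observe, eyes, arm
def cloud(n,d):
    p=eyes.camera_params(n);K=p["intrinsics"];v,u=np.mgrid[:d.shape[0],:d.shape[1]]
    c=np.dstack([(u-K[0,2])/K[0,0]*d,(v-K[1,2])/K[1,1]*d,d])
    P=c@R.from_rotvec(p["attitude"]).as_matrix().T+p["position"]
    P[d==0]=np.nan
    return P
def cast(n,u,v,z):
    p=eyes.camera_params(n);K=p["intrinsics"]
    r=R.from_rotvec(p["attitude"]).apply([(u-K[0,2])/K[0,0],(v-K[1,2])/K[1,1],1])
    o=p["position"]; return o+r*(z-o[2])/r[2]
def project(n,X):
    p=eyes.camera_params(n);K=p["intrinsics"]
    c=R.from_rotvec(p["attitude"]).inv().apply(np.atleast_2d(X)-p["position"])
    q=c@K.T; return q[:,:2]/q[:,2:]
def rect(P,m):
    q=(P[m][:,:2]*1000).astype(np.float32); (c,s,a)=cv2.minAreaRect(q); return np.round(c,1),np.round(s,1),round(a,1),len(q)
E
python3 - <<'E'
from h import *
for n in("side","top"):
    z=np.load(f"pics/{n}0.npz");P=cloud(n,z["d"])
    H=P[...,2]; print(n,"bench z",np.nanmedian(H[200:300,250:330]))
    m=((H>0.010)&(H<.2)&(P[...,0]<1.1)&(abs(P[...,1])<.6)).astype(np.uint8)
    k,lab,st,ce=cv2.connectedComponentsWithStats(m)
    for i in range(1,k):
        if st[i,4]<60: continue
        M=lab==i; print(st[i],"zmax",np.percentile(H[M],[50,90,98]).round(4),"all",rect(P,M))
        zt=np.percentile(H[M],90)
        print("    top slice",rect(P,M&(abs(H-zt)<.006)))
E
```

```text
side bench z 0.0011894851903673787
[ 274  138   35   42 1176] zmax [0.0591 0.0837 0.0868] all (array([736.8, 225.1]), array([101.3,  75.6]), 79.9, 1176)
    top slice (array([734.2, 214.7]), array([74.9, 77.1]), 2.4, 239)
[ 177  140   59   57 2172] zmax [0.0579 0.0869 0.0881] all (array([520. , 269.2]), array([131.6,  87.5]), 33.4, 2172)
    top slice (array([521.7, 270.5]), array([113.2,  67.2]), 31.5, 705)
[332 211  41  32 738] zmax [0.0243 0.0271 0.028 ] all (array([761. , -43.4]), array([89.7, 87.9]), 61.9, 738)
    top slice (array([760.9, -42.8]), array([89. , 87.4]), 58.8, 464)
[223 225  31  36 683] zmax [0.0205 0.0615 0.0749] all (array([506.8, -10.7]), array([57. , 63.1]), 74.0, 683)
    top slice (array([507.8, -10.8]), array([ 8.6, 15.7]), 87.1, 37)
[ 344  246   66   47 1915] zmax [0.0365 0.0396 0.0495] all (array([ 738.8, -177.2]), array([110.9,  68.4]), 2.4, 1915)
    top slice (array([ 738.9, -177.1]), array([111. ,  66.7]), 1.8, 1256)
[   0  274   46   93 3060] zmax [0.0164 0.0578 0.0765] all (array([85.7,  2.1]), array([ 77.5, 225.2]), 2.3, 3060)
    top slice (array(
[... 682 characters left out ...]
0473] all (array([ 740.1, -177. ]), array([112.4,  66.8]), 1.7, 1209)
    top slice (array([ 738.9, -176.5]), array([110.2,  65.4]), 1.2, 787)
[ 384  203   33   48 1348] zmax [0.0432 0.0495 0.0583] all (array([ 576.5, -294.8]), array([110.8,  65.9]), 3.3, 1348)
    top slice (array([ 575.7, -295.1]), array([108.2,  63.9]), 3.3, 541)
[ 137  212   58   64 2051] zmax [0.0818 0.0856 0.0874] all (array([521.1, 269.9]), array([130.7,  85.2]), 33.4, 2051)
    top slice (array([521.5, 270. ]), array([110.9,  64.2]), 33.4, 1269)
[268 240  26  26 530] zmax [0.0174 0.0426 0.0734] all (array([508. ,  -7.3]), array([62., 61.]), 2.9, 530)
    top slice (array([508.4,  -8.3]), array([29.5, 28.7]), 1.7, 73)
```

```bash
python3 - <<'E'
from h import *
for n in("side","top"):
    z=np.load(f"pics/{n}0.npz");P=cloud(n,z["d"]);H=P[...,2]
    near=lambda x,y,r:np.hypot(P[...,0]-x,P[...,1]-y)<r
    N=near(.508,-.008,.04)
    for lo,hi in((.012,.023),(.036,.047),(.055,.08)):
        m=N&(H>lo)&(H<hi); q=(P[m][:,:2]*1000).astype(np.float32)
        print(n,lo,cv2.minEnclosingCircle(q),len(q),q.min(0),q.max(0))
    m=near(.576,-.295,.035)&(H>.052)&(H<.066); q=(P[m][:,:2]*1000).astype(np.float32)
    print(n,"neck",cv2.minEnclosingCircle(q),len(q),q.min(0),q.max(0))
s=observe();M=R.from_rotvec(s["ee_rot"]).as_matrix();print(M.round(3),np.degrees(np.arctan2(M[1,1],M[0,1])))
E
```

```text
side 0.012 ((507.59368896484375, -7.3799614906311035), 32.5573616027832) 369 [476.0154   -38.850677] [539.4332    22.170515]
side 0.036 ((507.7224426269531, -8.218988418579102), 16.00550079345703) 110 [492.34122 -24.21477] [522.2441      5.3234916]
side 0.055 ((507.855224609375, -7.557649612426758), 10.699873924255371) 87 [500.10782  -18.210075] [515.893       3.0947764]
side neck ((575.9443359375, -294.64892578125), 25.545255661010742) 312 [ 550.9376 -319.7972] [ 600.6356  -269.59445]
top 0.012 ((508.2331237792969, -8.09245491027832), 31.93921661376953) 381 [476.98993  -37.737514] [538.7829   23.19795]
top 0.036 ((508.3217468261719, -7.297190189361572), 15.704423904418945) 73 [493.48343  -22.687275] [523.1948      6.1758976]
top 0.055 ((508.0567626953125, -7.378488540649414), 7.913026332855225) 42 [500.3568   -15.259151] [515.9486     -1.1018705]
top neck ((576.8016967773438, -295.4495544433594), 25.50325584411621) 120 [ 551.8431  -319.08868] [ 600.3333  -270.07266]
[[ 0.933  0.359 -0.001]
 [ 0.359 -0.933  0.001]
 [-0.    -0.001 -1.   ]] -68.93155145755168
```

Call:
step_arm(series=[[[0.0918, 0.01, 0.008, 0, -1], [0.0918, 0.03, 0.025, -0.01, -2], [0.0918, 0.055, 0.045, -0.02, -3], [0.0918, 0.083, 0.068, -0.03, -5], [0.0918, 0.111, 0.091, -0.04, -6], [0.0918, 0.139, 0.114, -0.05, -8], [0.0918, 0.167, 0.137, -0.06, -9], [0.0918, 0.195, 0.16, -0.07, -10], [0.0918, 0.223, 0.183, -0.08, -12], [0.0918, 0.251, 0.206, -0.09, -13], [0.0918, 0.279, 0.228, -0.1, -15], [0.0918, 0.307, 0.251, -0.11, -16], [0.0918, 0.33, 0.27, -0.115, -17], [0.0918, 0.345, 0.282, -0.12, -18], [0.0918, 0.352, 0.288, -0.12, -18], [0.0918, 0.352, 0.288, -0.12, -18], [0.0918, 0.352, 0.288, -0.12, -18]]], squeeze=25)

```text
clock: 1.52
position: [0.5757, -0.2957, 0.12]
ee_rot: [-3.14, -0.085, 0.002]
force: [-1.1, -0.8, 0.3]
width: 1.001
```

Call:
step_arm(series=[[[0.0918, 0, 0.001, -0.01, 0], [0.0918, 0, 0.001, -0.03, 0], [0.0918, 0, 0.001, -0.05, 0], [0.0918, 0, 0.001, -0.07, 0], [0.0918, 0, 0.001, -0.085, 0], [0.0918, 0, 0.001, -0.091, 0], [0.0918, 0, 0.001, -0.091, 0], [0.0918, 0, 0.001, -0.091, 0], [0.05, 0, 0.001, -0.091, 0], [0.05, 0, 0.001, -0.091, 0], [0.05, 0, 0.001, -0.091, 0], [0.05, 0, 0.001, -0.091, 0], [0.05, 0, 0.001, -0.091, 0], [0.05, 0, 0.001, -0.091, 0], [0.05, 0, 0.001, -0.091, 0], [0.05, 0, 0.001, -0.091, 0]]])

```text
clock: 2.85
position: [0.576, -0.2948, 0.0295]
ee_rot: [-3.14, -0.085, 0.001]
force: [-1.3, 0.0, 5.3]
width: 0.697
```

```bash
python3 - <<'E'
from h import *
print(observe()["width"]*.0918, observe()["force"])
E
```

```text
0.0639574305010186 [-1.29271412  0.01695657  5.32922964]
```

Call:
step_arm(series=[[[0.05, 0, 0, 0.005, 0], [0.05, 0, 0, 0.015, 0], [0.05, 0, 0, 0.03, 0], [0.05, 0, 0, 0.05, 0], [0.05, 0, 0, 0.075, 0], [0.05, 0, 0, 0.1, 0], [0.05, 0, 0, 0.125, 0], [0.05, 0, 0, 0.145, 0], [0.05, 0, 0, 0.155, 0], [0.05, 0, 0, 0.16, 0], [0.05, 0, 0, 0.16, 0], [0.05, 0, 0, 0.16, 0]]])

```text
clock: 3.85
position: [0.5754, -0.2945, 0.1884]
ee_rot: [-3.139, -0.085, 0.003]
force: [-0.4, 0.2, -4.0]
width: 0.694
```

```bash
python3 - <<'E'
from h import *
s=observe();print(s["width"]*.0918, s["force"],s["joints"])
for n in("side","top"):
    im,d=eyes.get_image(n); cv2.imwrite(f"pics/{n}1.png",im[...,::-1])
E
```

```text
0.06366900594050695 [-0.35151832  0.21080077 -4.00268835] [ 0.37745546  0.51344594  0.01981804  1.579212   -0.01146848  1.05131771
 -1.11640509]
```

View pics/side1.png

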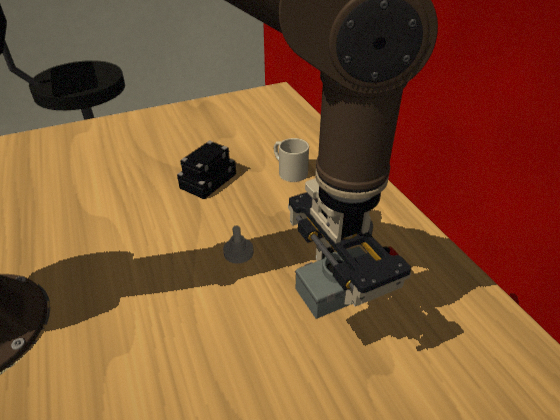

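Call:
step_arm(series=[[[0.05, -0.001, 0.006, 0, 0], [0.05, -0.002, 0.02, 0, 1], [0.05, -0.004, 0.042, 0, 2], [0.05, -0.007, 0.072, 0, 4], [0.05, -0.01, 0.107, 0, 6], [0.05, -0.014, 0.142, 0, 8], [0.05, -0.017, 0.177, 0, 10], [0.05, -0.02, 0.212, 0, 12], [0.05, -0.024, 0.247, 0, 14], [0.05, -0.027, 0.282, 0, 16], [0.05, -0.03, 0.317, 0, 17.5], [0.05, -0.034, 0.352, 0, 19], [0.05, -0.037, 0.387, 0, 21], [0.05, -0.04, 0.422, 0, 23], [0.05, -0.044, 0.457, 0, 25], [0.05, -0.047, 0.49, 0, 27], [0.05, -0.05, 0.52, 0, 28.5], [0.05, -0.052, 0.545, 0, 30], [0.05, -0.054, 0.559, 0, 30.3], [0.05, -0.054, 0.5645, 0, 30.3]]])

```text
clock: 5.62
position: [0.519, 0.2736, 0.1875]
ee_rot: [-3.005, -0.91, 0.006]
force: [-0.7, 0.2, -4.1]
width: 0.695
```

Call:
step_arm(series=[[[0.05, 0, 0.001, 0, 0], [0.05, 0, 0.001, 0, 0], [0.05, 0, 0.001, 0, 0]]])

```text
clock: 5.87
position: [0.5193, 0.2729, 0.1873]
ee_rot: [-3.007, -0.907, 0.007]
force: [0.5, 0.2, -3.7]
width: 0.7
```

```bash
python3 - <<'E'
from h import *
s=observe();print(s["width"]*.0918, s["force"],s["position"],s["joints"])
M=R.from_rotvec(s["ee_rot"]).as_matrix();print(M.round(4),np.degrees(np.arctan2(M[1,1],M[0,1])))
for n in("side","top"):
    im,d=eyes.get_image(n); cv2.imwrite(f"pics/{n}2.png",im[...,::-1]); np.savez(f"pics/{n}2.npz",im=im,d=d)
E
```

```text
0.06430378288133473 [ 0.48896589  0.1897589  -3.73088152] [0.51925965 0.27294955 0.18732197] [-0.39854957  0.43984954 -0.24424158  1.71698178  0.11937189  1.00357478
 -1.66989528]
[[ 8.331e-01  5.530e-01 -4.800e-03]
 [ 5.530e-01 -8.332e-01 -3.000e-04]
 [-4.100e-03 -2.400e-03 -1.000e+00]] -56.424614876465725
```

View pics/side2.png

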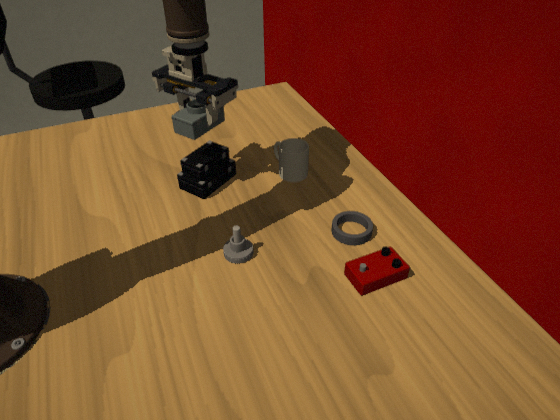

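View pics/top2.png

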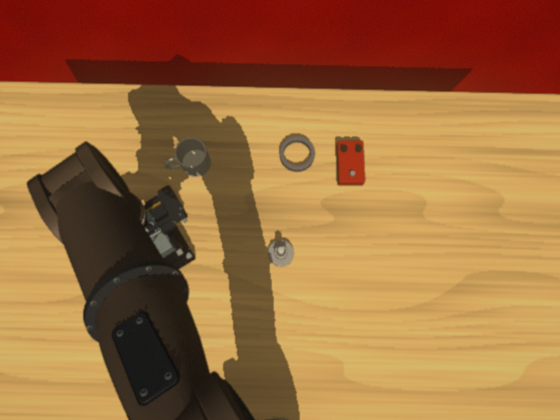

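```bash
python3 - <<'E'
from h import *
z=np.load("pics/side2.npz");P=cloud("side",z["d"]);H=P[...,2]
N=np.hypot(P[...,0]-.521,P[...,1]-.272)<.1
a=np.radians(33.4)
L=(P[...,0]-.5215)*np.cos(a)+(P[...,1]-.270)*np.sin(a);S=-(P[...,0]-.5215)*np.sin(a)+(P[...,1]-.270)*np.cos(a)
for nm,lo,hi in(("base",.01,.037),("case",.052,.08),("tin",.162,.173)):
    m=N&(H>lo)&(H<hi)
    # visible faces: -S side, and -L side
    for ax,A,B,lim in(("S",S,L,.04),("L",L,S,.02)):
        for sg in(-1,1):
            b=A*sg; mm=m&(abs(B)<lim); e=np.percentile(b[mm],85) if mm.sum() else np.nan
            q=mm&(b>e-.005)
            if q.sum()>20:
                p=np.polyfit(B[q],A[q],1); print(nm,ax,sg,q.sum(),(np.median(A[q])*1000).round(1),"tilt",np.degrees(np.arctan(p[0])).round(2))
m=N&(H>.10)&(H<.2); print("tin low z",np.percentile(H[m],[1,3,10]))
print("base rect",rect(P,N&(H<.05)&(H>.01)))
E
```

```text
base S -1 187 -40.3 tilt 0.13
base S 1 187 -40.3 tilt 0.13
base L -1 96 -64.3 tilt 0.31
base L 1 96 -64.3 tilt 0.31
case S -1 217 -30.4 tilt -0.14
case S 1 217 -30.4 tilt -0.14
case L -1 109 -54.4 tilt -0.17
case L 1 109 -54.4 tilt -0.17
tin S -1 101 -27.2 tilt 0.22
tin S 1 101 -27.2 tilt 0.22
tin L -1 50 -54.6 tilt 0.18
tin L 1 50 -54.6 tilt 0.18
tin low z [0.16070496 0.16207502 0.16473078]
base rect (array([521. , 269.7]), array([134. ,  87.8]), 32.9, 953)
```

Call:
step_arm(series=[[[0.05, 0.001, -0.001, -0.005, -0.2], [0.05, 0.002, -0.003, -0.015, -0.2], [0.05, 0.002, -0.003, -0.03, -0.2], [0.05, 0.002, -0.003, -0.045, -0.2], [0.05, 0.002, -0.003, -0.058, -0.2], [0.05, 0.002, -0.003, -0.064, -0.2], [0.05, 0.002, -0.003, -0.064, -0.2], [0.05, 0.002, -0.003, -0.064, -0.2], [0.05, 0.002, -0.003, -0.064, -0.2], [0.05, 0.002, -0.003, -0.064, -0.2]]])

```text
clock: 6.8
position: [0.5221, 0.27, 0.1243]
ee_rot: [-3.008, -0.9, 0.004]
force: [-1.3, 0.2, -4.1]
width: 0.698
```

```bash
cat > t.py <<'E'
from h import *
import sys
s=observe();print(s["clock"],s["width"]*.0918, s["force"].round(2),s["position"].round(4))
M=R.from_rotvec(s["ee_rot"]).as_matrix();print(M[:,2].round(4),np.degrees(np.arctan2(M[1,1],M[0,1])))
zb=float(sys.argv[1]);k=sys.argv[2]
im,d=eyes.get_image("side"); cv2.imwrite(f"pics/side{k}.png",im[...,::-1])
P=cloud("side",d);H=P[...,2]
N=np.hypot(P[...,0]-.521,P[...,1]-.272)<.1
a=np.radians(33.4)
L=(P[...,0]-.5215)*np.cos(a)+(P[...,1]-.270)*np.sin(a);S=-(P[...,0]-.5215)*np.sin(a)+(P[...,1]-.270)*np.cos(a)
for nm,lo,hi in(("base",.01,.037),("case",.052,.08),("tin",zb+.006,zb+.015)):
    m=N&(H>lo)&(H<hi)
    for ax,A,B,lim in(("S",S,L,.04),("L",L,S,.02)):
        mm=m&(abs(B)<lim); b=-A; e=np.percentile(b[mm],85)
        q=mm&(b>e-.005); p=np.polyfit(B[q],A[q],1); print(nm,ax,q.sum(),(np.median(A[q])*1000).round(1),"tilt",np.degrees(np.arctan(p[0])).round(2))
E
python3 t.py 0.094 3
```

```text
6.8 0.0640572814947283 [-1.26  0.18 -4.13] [0.5221 0.27   0.1243]
[-3.1e-03  7.0e-04 -1.0e+00] -56.669497982115885
base S 192 -40.4 tilt 0.23
base L 100 -64.2 tilt 0.22
case S 213 -30.3 tilt 0.15
case L 109 -54.1 tilt 0.75
tin S 68 -31.3 tilt -0.13
tin L 40 -54.2 tilt 0.76
```

Call:
step_arm(series=[[[0.05, -0.0003, 0.0005, -0.003, 0], [0.05, -0.0003, 0.0005, -0.005, 0], [0.05, -0.0003, 0.0005, -0.007, 0], [0.05, -0.0003, 0.0005, -0.008, 0], [0.05, -0.0003, 0.0005, -0.009, 0], [0.05, -0.0003, 0.0005, -0.0095, 0], [0.05, -0.0003, 0.0005, -0.01, 0], [0.05, -0.0003, 0.0005, -0.01, 0], [0.05, -0.0003, 0.0005, -0.01, 0], [0.05, -0.0003, 0.0005, -0.01, 0]]])

```text
clock: 7.68
position: [0.5217, 0.2705, 0.1145]
ee_rot: [-3.008, -0.901, 0.004]
force: [-3.2, -1.1, 3.0]
width: 0.694
```

```bash
python3 t.py 0.085 4
```

```text
7.6833 0.06367745019566519 [-3.19 -1.06  3.02] [0.5217 0.2705 0.1145]
[-3.1e-03  7.0e-04 -1.0e+00] -56.666871639854335
base S 197 -40.3 tilt -0.35
base L 100 -64.3 tilt 0.24
case S 222 -30.3 tilt -0.01
case L 113 -54.5 tilt -1.03
tin S 71 -30.7 tilt -0.04
tin L 40 -54.0 tilt 0.27
```

Call:
step_arm(series=[[[0.066, 0, 0, 0, 0], [0.07, 0, 0, 0, 0], [0.08, 0, 0, 0, 0], [0.088, 0, 0, 0, 0], [0.088, 0, 0, 0, 0], [0.088, 0, 0, 0.01, 0], [0.088, 0, 0, 0.03, 0], [0.088, 0, 0, 0.06, 0], [0.088, 0, 0, 0.09, 0], [0.088, 0, 0, 0.11, 0], [0.088, 0, 0, 0.12, 0], [0.088, 0, 0, 0.12, 0]]])

```text
clock: 8.73
position: [0.5228, 0.2713, 0.2374]
ee_rot: [-3.007, -0.9, -0.003]
force: [-0.2, 0.3, -0.2]
width: 0.961
```

```bash
python3 t.py 0.085 5
```

```text
8.7333 0.08823362140951208 [-0.16  0.31 -0.16] [0.5228 0.2713 0.2374]
[ 0.001   0.0031 -1.    ] -56.668676558868476
base S 185 -40.5 tilt 0.09
base L 99 -64.4 tilt -0.28
case S 217 -30.4 tilt 0.11
case L 106 -54.1 tilt -0.08
tin S 74 -30.7 tilt -0.71
tin L 36 -53.9 tilt -1.55
```

View pics/side5.png

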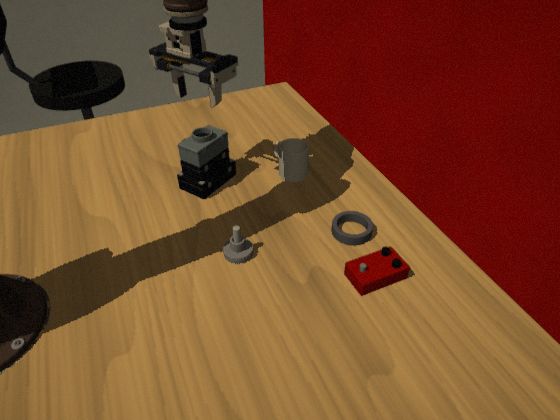

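Call:
step_arm(series=[[[0.05, -0.001, -0.006, 0, 0], [0.05, -0.002, -0.02, 0, 0], [0.05, -0.003, -0.042, 0, 0], [0.05, -0.004, -0.07, -0.01, 0], [0.05, -0.005, -0.1, -0.02, 0], [0.05, -0.007, -0.13, -0.035, 0], [0.05, -0.008, -0.16, -0.05, 0], [0.05, -0.01, -0.19, -0.065, 0], [0.05, -0.012, -0.22, -0.08, 0], [0.05, -0.014, -0.245, -0.09, 0], [0.05, -0.015, -0.265, -0.1, 0], [0.05, -0.015, -0.275, -0.105, 0], [0.05, -0.015, -0.279, -0.107, 0], [0.05, -0.015, -0.279, -0.107, 0], [0.05, -0.015, -0.279, -0.107, 0], [0.05, -0.015, -0.279, -0.107, 0]]])

```text
clock: 10.12
position: [0.5074, -0.0067, 0.1288]
ee_rot: [-3.006, -0.903, -0.0]
force: [0.1, 0.4, -0.0]
width: 0.545
```

```bash
python3 - <<'E'
from h import *
s=observe();print(s["clock"],s["position"],s["joints"].round(3))
M=R.from_rotvec(s["ee_rot"]).as_matrix();print(M[:,2].round(4))
for n in("side","top"):
    im,d=eyes.get_image(n); cv2.imwrite(f"pics/{n}6.png",im[...,::-1]); np.savez(f"pics/{n}6.npz",im=im,d=d)
    P=cloud(n,d);H=P[...,2]
    near=lambda x,y,r:np.hypot(P[...,0]-x,P[...,1]-y)<r
    m=near(.5215,.270,.035)&(H>.137)&(H<.150); q=(P[m][:,:2]*1000).astype(np.float32)
    if len(q)>5: print(n,"neck",cv2.minEnclosingCircle(q),len(q),q.min(0),q.max(0))
    m=near(.508,-.0077,.04)&(H>.012)&(H<.023); q=(P[m][:,:2]*1000).astype(np.float32)
    if len(q)>5: print(n,"cap",cv2.minEnclosingCircle(q),len(q),q.min(0),q.max(0))
    m=near(.5215,.270,.07)&(H>.12)&(H<.138)
    if m.sum()>5: print("tin top",rect(P,m))
E
```

```text
10.1167 [ 0.50743538 -0.00668336  0.12878951] [ 0.044  0.386 -0.174  1.977  0.089  0.786 -1.167]
[-6.0e-04  2.3e-03 -1.0e+00]
side neck ((513.3960571289062, 274.2460021972656), 22.95496940612793) 56 [497.08936 253.72017] [529.1627  294.77185]
side cap ((506.922119140625, -6.270954608917236), 33.04117202758789) 365 [476.21216 -39.13356] [538.77167   24.983171]
tin top (array([500.1, 269.3]), array([78.9, 50.1]), 39.7, 225)
top neck ((522.412841796875, 269.91436767578125), 25.34526824951172) 143 [497.41418 245.04532] [546.55585 294.847  ]
tin top (array([521.9, 269.9]), array([110.9,  65.4]), 33.2, 1314)
```

View pics/side6.png

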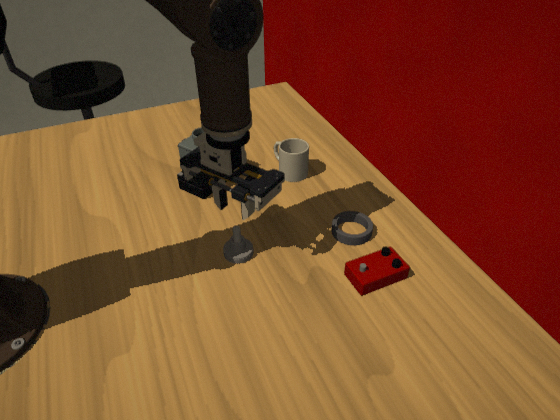

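View pics/top6.png

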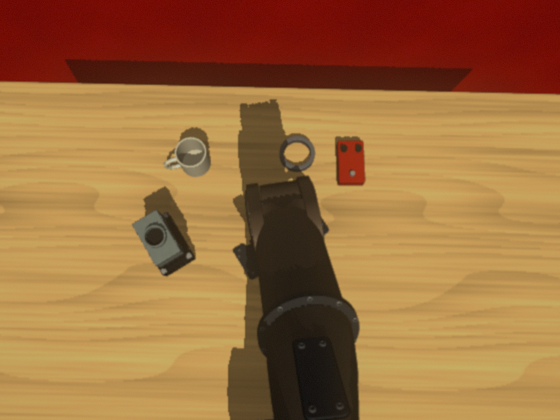

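Call:
step_arm(series=[[[0.05, 0.001, -0.001, -0.01, 0], [0.05, 0.001, -0.001, -0.025, 0], [0.05, 0.001, -0.001, -0.04, 0], [0.05, 0.001, -0.001, -0.055, 0], [0.05, 0.001, -0.001, -0.064, 0], [0.05, 0.001, -0.001, -0.067, 0], [0.05, 0.001, -0.001, -0.067, 0], [0.05, 0.001, -0.001, -0.067, 0], [0.05, 0.001, -0.001, -0.067, 0]]])

```text
clock: 10.97
position: [0.509, -0.0077, 0.0625]
ee_rot: [-3.007, -0.904, -0.002]
force: [-0.1, -0.0, -0.3]
width: 0.542
```

```bash
python3 - <<'E'
from h import *
s=observe();print(s["clock"],s["position"],s["joints"].round(3),s["force"])
for n in("side",):
    im,d=eyes.get_image(n); cv2.imwrite(f"pics/{n}7.png",cv2.resize(im[170:290,150:330,::-1],None,fx=4,fy=4))
E
```

```text
10.9667 [ 0.50899552 -0.00774605  0.06246824] [ 0.03   0.487 -0.157  2.031  0.12   0.631 -1.193] [-0.11691316 -0.0319431  -0.30048635]
```

View pics/side7.png

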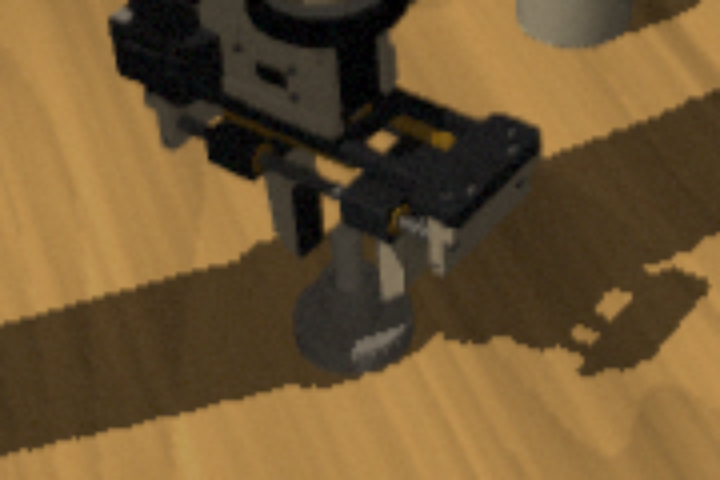

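The knob stands between the fingers, with the fingertips above the collar. Next I'll shift x by -1 mm, close and lift.

Call:
step_arm(series=[[[0.05, -0.001, 0, -0.001, 0], [0.04, -0.001, 0, -0.001, 0], [0.03, -0.001, 0, -0.001, 0], [0.022, -0.001, 0, -0.001, 0], [0.005, -0.001, 0, -0.001, 0], [0.005, -0.001, 0, -0.001, 0], [0.005, -0.001, 0, -0.001, 0], [0.005, -0.001, 0, -0.001, 0], [0.005, -0.001, 0, -0.001, 0], [0.005, -0.001, 0, -0.001, 0]]], squeeze=30)

```text
clock: 11.85
position: [0.508, -0.0077, 0.0615]
ee_rot: [-3.007, -0.904, -0.002]
force: [-0.3, -0.2, -0.0]
width: 0.165
```

```bash
python3 - <<'E'
from h import *
s=observe();print(s["clock"],s["position"],s["width"]*91.8,s["force"])
E
```

```text
11.85 [ 0.50795372 -0.00774958  0.06147957] 15.10984870394841 [-0.30225363 -0.21349027 -0.000516  ]
```

Call:
step_arm(series=[[[0.005, 0, 0, 0.004, 0], [0.005, 0, 0, 0.012, 0], [0.005, 0, 0, 0.025, 0], [0.005, 0, 0, 0.045, 0], [0.005, 0, 0, 0.07, 0], [0.005, 0, 0, 0.095, 0], [0.005, 0, 0, 0.12, 0], [0.005, 0, 0, 0.145, 0], [0.005, 0, 0, 0.165, 0], [0.005, 0, 0, 0.177, 0], [0.005, 0, 0, 0.18, 0], [0.005, 0, 0, 0.18, 0], [0.005, 0, 0, 0.18, 0]]])

```text
clock: 12.93
position: [0.5074, -0.0078, 0.241]
ee_rot: [-3.007, -0.904, -0.001]
force: [-0.5, -0.4, -2.6]
width: 0.162
```

```bash
python3 - <<'E'
from h import *
s=observe();print(s["clock"],s["position"],s["width"]*91.8,s["force"])
M=R.from_rotvec(s["ee_rot"]).as_matrix();print(M[:,2].round(4))
for n in("side",):
    im,d=eyes.get_image(n); cv2.imwrite(f"pics/{n}8.png",im[...,::-1])
E
```

```text
12.9333 [ 0.50740416 -0.00782556  0.24097272] 14.907839836310243 [-0.49899808 -0.40313801 -2.57558041]
[-1.0e-04  2.1e-03 -1.0e+00]
```

View pics/side8.png

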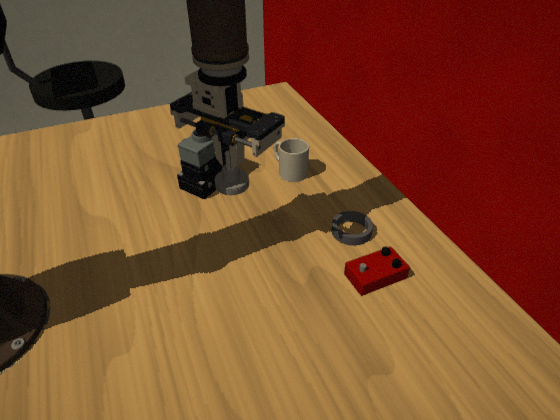

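Call:
step_arm(series=[[[0.005, 0, 0.003, 0, 0], [0.005, 0.001, 0.01, 0, 0], [0.005, 0.001, 0.022, 0, 0], [0.005, 0.002, 0.038, 0, 0], [0.005, 0.003, 0.058, 0, 0], [0.005, 0.004, 0.08, 0, 0], [0.005, 0.005, 0.103, 0, 0], [0.005, 0.007, 0.126, 0, 0], [0.005, 0.008, 0.149, 0, 0], [0.005, 0.009, 0.172, 0, 0], [0.005, 0.01, 0.195, 0, 0], [0.005, 0.011, 0.217, 0, 0], [0.005, 0.012, 0.237, 0, 0], [0.005, 0.013, 0.253, 0, 0], [0.005, 0.014, 0.265, 0, 0], [0.005, 0.0144, 0.273, 0, 0], [0.005, 0.0144, 0.277, 0, 0], [0.005, 0.0144, 0.278, 0, 0], [0.005, 0.0144, 0.278, 0, 0], [0.005, 0.0144, 0.278, 0, 0]]])

```text
clock: 14.65
position: [0.5218, 0.2691, 0.2405]
ee_rot: [-3.008, -0.902, 0.001]
force: [-0.2, 0.1, -2.8]
width: 0.162
```

```bash
cat > v.py <<'E'
from h import *
import sys
k=sys.argv[1]
s=observe();print(s["clock"],s["position"].round(4),s["width"]*91.8,s["force"].round(2))
M=R.from_rotvec(s["ee_rot"]).as_matrix();print(M[:,2].round(4))
for n in("side","top"):
    im,d=eyes.get_image(n); np.savez(f"pics/{n}{k}.npz",im=im,d=d)
    w=im[90:210,130:290] if n=="side" else im[180:300,90:250]
    cv2.imwrite(f"pics/{n}{k}.png",cv2.resize(w[...,::-1],None,fx=4,fy=4))
E
python3 v.py 9
```

```text
14.65 [0.5218 0.2691 0.2405] 14.91543008940141 [-0.24  0.1  -2.76]
[-0.001   0.0014 -1.    ]
```

View pics/side9.png

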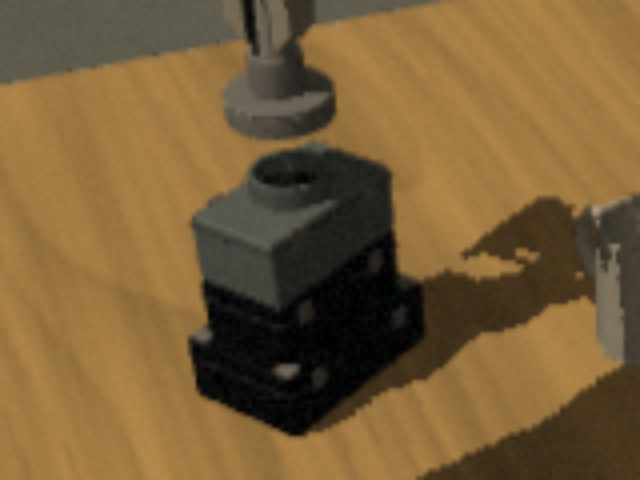

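View pics/top9.png

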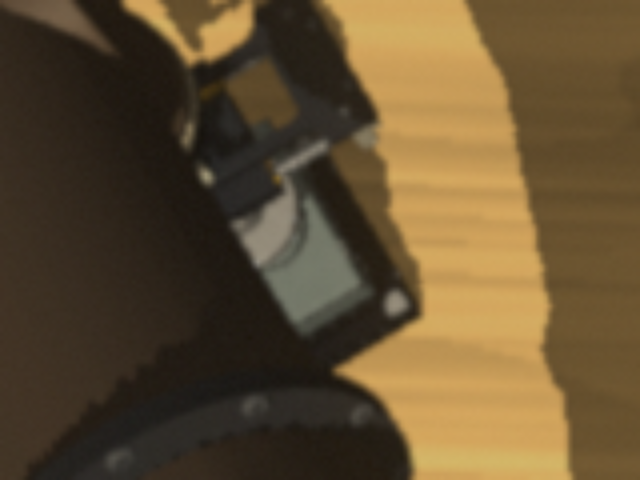

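```bash
python3 - <<'E'
from h import *
z=np.load("pics/side9.npz");P=cloud("side",z["d"]);H=P[...,2]
N=np.hypot(P[...,0]-.5218,P[...,1]-.27)<.045
for nm,lo,hi in(("neck",.136,.15),("cap",.183,.202),("collar",.205,.219),("knob",.222,.226)):
    m=N&(H>lo)&(H<hi); q=(P[m][:,:2]*1000).astype(np.float32)
    if len(q)>4: print(nm,cv2.minEnclosingCircle(q),len(q),q.min(0),q.max(0))
m=N&(H>.165); print("lowest",np.percentile(H[m],[0.5,2,5]))
E
```

```text
neck ((521.086669921875, 270.1130676269531), 26.63517951965332) 184 [496.34372 244.5279 ] [546.1125 296.2709]
cap ((522.3958740234375, 266.79541015625), 33.156803131103516) 348 [489.71304 234.68597] [553.60474 294.76385]
collar ((520.3695068359375, 264.2656555175781), 15.379410743713379) 84 [505.74344 251.58536] [535.5966  278.26105]
knob ((520.1090087890625, 267.379150390625), 15.536949157714844) 25 [505.78333 252.13316] [534.1044  280.81967]
lowest [0.18454262 0.19002741 0.19729497]
```

Call:
step_arm(series=[[[0.005, 0, 0.001, -0.003, 0], [0.005, 0, 0.001, -0.008, 0], [0.005, 0, 0.001, -0.014, 0], [0.005, 0, 0.001, -0.019, 0], [0.005, 0, 0.001, -0.023, 0], [0.005, 0, 0.001, -0.026, 0], [0.005, 0, 0.001, -0.029, 0], [0.005, 0, 0.001, -0.03, 0], [0.005, 0, 0.001, -0.03, 0], [0.005, 0, 0.001, -0.03, 0]]])

```text
clock: 15.58
position: [0.5219, 0.2702, 0.2107]
ee_rot: [-3.007, -0.902, 0.0]
force: [0.5, 0.5, -3.4]
width: 0.163
```

```bash
python3 v.py 10
```

```text
15.5833 [0.5219 0.2702 0.2107] 14.942964010276452 [ 0.49  0.46 -3.4 ]
[-7.0e-04  1.7e-03 -1.0e+00]
```

View pics/side10.png

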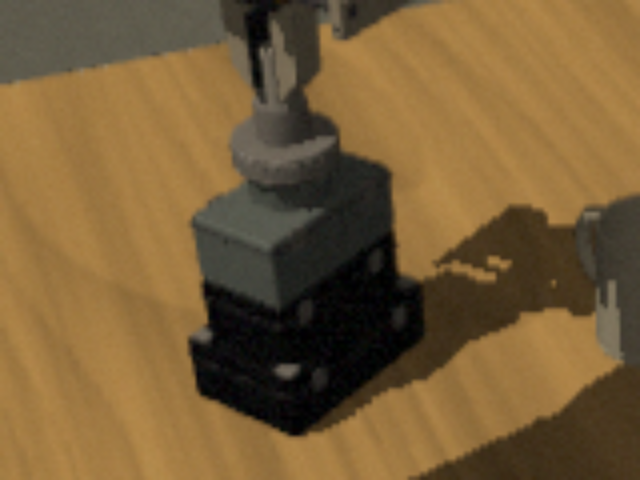

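The cap sits over the neck, at crop (286,150) against (290,190). I'll lower it slowly.

Call:
step_arm(series=[[[0.005, 0, 0, -0.002, 0], [0.005, 0, 0, -0.004, 0], [0.005, 0, 0, -0.006, 0], [0.005, 0, 0, -0.008, 0], [0.005, 0, 0, -0.01, 0], [0.005, 0, 0, -0.0115, 0], [0.005, 0, 0, -0.012, 0], [0.005, 0, 0, -0.012, 0]]])

```text
clock: 16.35
position: [0.5219, 0.2702, 0.1986]
ee_rot: [-3.008, -0.902, 0.0]
force: [0.2, 0.1, -2.1]
width: 0.169
```

Call:
step_arm(series=[[[0.005, 0, 0, -0.001, 0], [0.005, 0, 0, -0.002, 0], [0.005, 0, 0, -0.003, 0], [0.005, 0, 0, -0.0035, 0], [0.005, 0, 0, -0.0035, 0]]])

```text
clock: 16.77
position: [0.5219, 0.2704, 0.1955]
ee_rot: [-3.007, -0.902, -0.0]
force: [-1.5, -1.0, 2.1]
width: 0.168
```

```bash
python3 v.py 11
```

```text
16.7667 [0.5219 0.2704 0.1955] 15.396550493997337 [-1.45 -1.02  2.08]
[-4.e-04  2.e-03 -1.e+00]
```

View pics/side11.png

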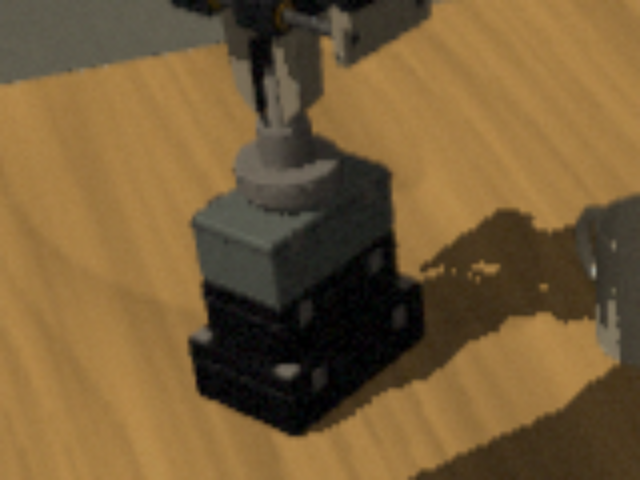

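Contact came at TCP z 0.1955, exactly the height computed for seated lids. I'll release and back off.

Call:
step_arm(series=[[[0.018, 0, 0, 0, 0], [0.022, 0, 0, 0, 0], [0.03, 0, 0, 0, 0], [0.045, 0, 0, 0, 0], [0.06, 0, 0, 0, 0], [0.06, 0, 0, 0.01, 0], [0.06, 0, 0, 0.03, 0], [0.06, 0, 0, 0.055, 0], [0.06, 0, 0, 0.07, 0], [0.06, 0, 0, 0.075, 0], [0.06, 0, 0, 0.075, 0], [0.06, 0, 0, 0.075, 0]]])

```text
clock: 17.87
position: [0.5217, 0.2702, 0.2702]
ee_rot: [-3.008, -0.902, 0.0]
force: [-0.1, -0.3, 0.6]
width: 0.654
```

```bash
python3 v.py 12;  python3 - <<'E'
from h import *
for n in("side","top"):
  z=np.load(f"pics/{n}12.npz");P=cloud(n,z["d"]);H=P[...,2]
  N=np.hypot(P[...,0]-.5218,P[...,1]-.27)<.04
  for nm,lo,hi in(("cap",.144,.157),("collar",.162,.179),("knob",.185,.212)):
    m=N&(H>lo)&(H<hi); q=(P[m][:,:2]*1000).astype(np.float32)
    if len(q)>4: print(n,nm,cv2.minEnclosingCircle(q),len(q),q.min(0),q.max(0),H[m].max())
E
```

```text
17.8667 [0.5217 0.2702 0.2702] 59.998797239624736 [-0.11 -0.33  0.55]
[-6.0e-04  1.7e-03 -1.0e+00]
side cap ((521.6618041992188, 268.157470703125), 33.45515441894531) 267 [490.24597 236.77599] [552.95966 296.385  ] 0.15695435076718234
side collar ((520.9436645507812, 269.87371826171875), 17.19964599609375) 124 [505.67847 252.75874] [536.55145 286.13806] 0.1788079474791956
side knob ((521.6976928710938, 269.59527587890625), 9.194991111755371) 81 [513.5597  260.42587] [529.15533 275.6967 ] 0.21082414564109908
top cap ((521.523193359375, 268.06243896484375), 30.728477478027344) 303 [491.0277  238.51266] [548.797  297.9874] 0.15572128046115563
top collar ((522.2177124023438, 269.46588134765625), 16.10366439819336) 111 [506.46185 253.53418] [537.6145 285.5662] 0.17889407758062803
top knob ((522.1414184570312, 269.3255615234375), 8.065807342529297) 67 [514.10394 261.8856 ] [529.763   277.27664] 0.21008862847937237
```

View pics/side12.png

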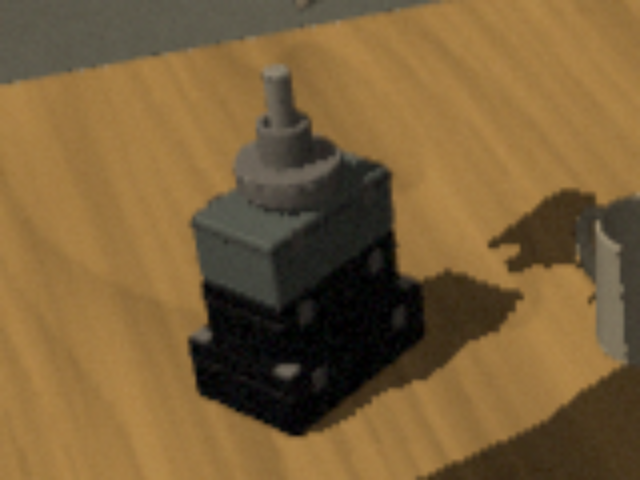

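Call:
step_arm(series=[[[0.06, 0, -0.0005, -0.006, 0], [0.06, 0, -0.0005, -0.02, 0], [0.06, 0, -0.0005, -0.04, 0], [0.06, 0, -0.0005, -0.06, 0], [0.06, 0, -0.0005, -0.078, 0], [0.06, 0, -0.0005, -0.09, 0], [0.06, 0, -0.0005, -0.096, 0], [0.06, 0, -0.0005, -0.099, 0], [0.06, 0, -0.0005, -0.1, 0], [0.06, 0, -0.0005, -0.1, 0], [0.06, 0, -0.0005, -0.1, 0], [0.06, 0, -0.0005, -0.1, 0]]])

```text
clock: 18.97
position: [0.5218, 0.2697, 0.17]
ee_rot: [-3.008, -0.902, 0.001]
force: [0.6, 0.2, 0.2]
width: 0.652
```

```bash
python3 v.py 13
```

```text
18.9667 [0.5218 0.2697 0.17  ] 59.85570344968025 [0.57 0.22 0.21]
[-0.001   0.0015 -1.    ]
```

View pics/side13.png

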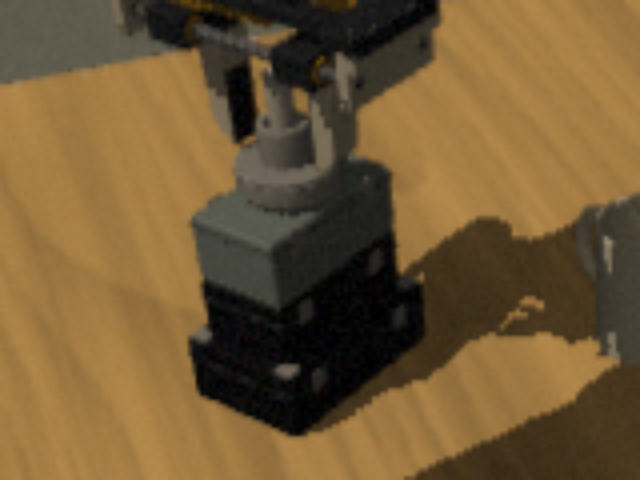

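The fingers straddle the collar and there is no contact. I'll close gently.

Call:
step_arm(series=[[[0.05, 0, 0, 0, 0], [0.042, 0, 0, 0, 0], [0.037, 0, 0, 0, 0], [0.034, 0, 0, 0, 0], [0.032, 0, 0, 0, 0], [0.02, 0, 0, 0, 0], [0.02, 0, 0, 0, 0], [0.02, 0, 0, 0, 0], [0.02, 0, 0, 0, 0], [0.02, 0, 0, 0, 0], [0.02, 0, 0, 0, 0]]], squeeze=20)

```text
clock: 19.98
position: [0.5216, 0.2696, 0.1699]
ee_rot: [-3.008, -0.902, 0.001]
force: [-0.2, -0.4, -0.0]
width: 0.349
```

```bash
python3 v.py 14
```

```text
19.9833 [0.5216 0.2696 0.1699] 32.00119067934646 [-0.21 -0.37 -0.03]
[-0.0012  0.0014 -1.    ]
```

View pics/side14.png

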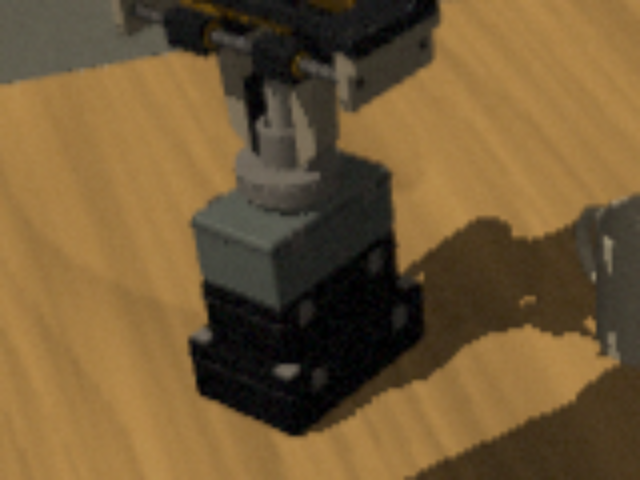

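Call:
step_arm(series=[[[0.02, 0, 0, 0.002, 0], [0.02, 0, 0, 0.005, 0], [0.02, 0, 0, 0.009, 0], [0.02, 0, 0, 0.013, 0], [0.02, 0, 0, 0.017, 0], [0.02, 0, 0, 0.02, 0], [0.02, 0, 0, 0.02, 0], [0.02, 0, 0, 0.02, 0]]])

```text
clock: 20.75
position: [0.5217, 0.2697, 0.1902]
ee_rot: [-3.008, -0.902, 0.0]
force: [0.1, -0.3, -0.7]
width: 0.348
```

```bash
python3 v.py 15
```

```text
20.75 [0.5217 0.2697 0.1902] 31.973886711275057 [ 0.13 -0.34 -0.73]
[-7.0e-04  1.6e-03 -1.0e+00]
```

View pics/side15.png

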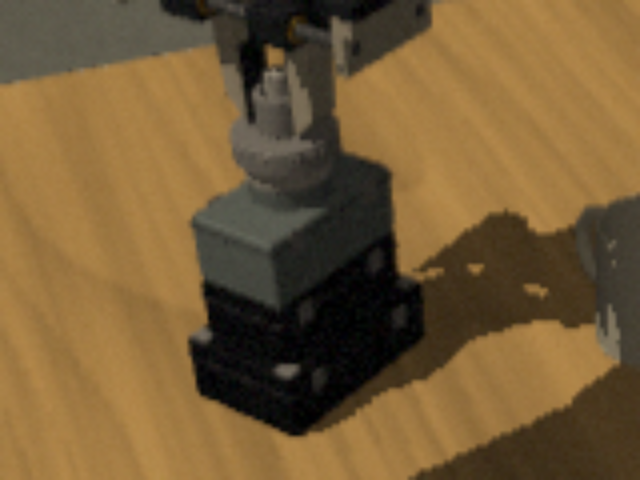

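The outer lid has risen alone: the knob protrudes less and the load is about 1 N. I'll lift on until it is clear.

Call:
step_arm(series=[[[0.02, 0, 0, 0.003, 0], [0.02, 0, 0, 0.009, 0], [0.02, 0, 0, 0.016, 0], [0.02, 0, 0, 0.024, 0], [0.02, 0, 0, 0.032, 0], [0.02, 0, 0, 0.04, 0], [0.02, 0, 0, 0.048, 0], [0.02, 0, 0, 0.056, 0], [0.02, 0, 0, 0.064, 0], [0.02, 0, 0, 0.072, 0], [0.02, 0, 0, 0.077, 0], [0.02, 0, 0, 0.08, 0], [0.02, 0, 0, 0.08, 0], [0.02, 0, 0, 0.08, 0], [0.02, 0, 0, 0.08, 0]]])

```text
clock: 22.1
position: [0.5213, 0.2694, 0.2693]
ee_rot: [-3.008, -0.902, 0.003]
force: [0.5, -0.1, -1.5]
width: 0.346
```

```bash
python3 v.py 16; python3 - <<'E'
from h import *
z=np.load("pics/side16.npz");P=cloud("side",z["d"]);H=P[...,2]
cv2.imwrite("pics/side16f.png",z["im"][...,::-1])
N=np.hypot(P[...,0]-.5218,P[...,1]-.27)<.045
for nm,lo,hi in(("flange",.142,.152),("knob",.16,.213),("outer",.228,.256)):
    m=N&(H>lo)&(H<hi); q=(P[m][:,:2]*1000).astype(np.float32)
    if len(q)>4: print(nm,cv2.minEnclosingCircle(q),len(q),q.min(0),q.max(0),H[m].min(),H[m].max())
E
python3 t.py 0.085 17
```

```text
22.1 [0.5213 0.2694 0.2693] 31.803677492950666 [ 0.49 -0.11 -1.51]
[-2.2e-03  8.0e-04 -1.0e+00]
flange ((522.4308471679688, 270.240966796875), 27.376813888549805) 206 [495.39572 243.96846] [547.0343  293.48486] 0.1421405462260571 0.15198018887106923
knob ((521.3939819335938, 268.3594970703125), 9.557063102722168) 150 [513.65674 259.53485] [528.7385 275.4819] 0.16060582522036204 0.2102507346745161
outer ((520.9203491210938, 266.35345458984375), 32.01417541503906) 341 [489.66974 235.31721] [552.62177 289.45602] 0.23542214252084248 0.25595420682050696
22.2 0.03213746917750762 [ 0.34 -0.22 -1.59] [0.5213 0.2694 0.2692]
[-2.2e-03  8.0e-04 -1.0e+00] -56.6132189791131
base S 192 -40.4 tilt -0.23
base L 97 -64.3 tilt 1.18
case S 215 -30.6 tilt -0.21
case L 113 -54.4 tilt 0.02
tin S 72 -30.5 tilt 0.34
tin L 39 -53.9 tilt 0.59
```

View pics/side16.png

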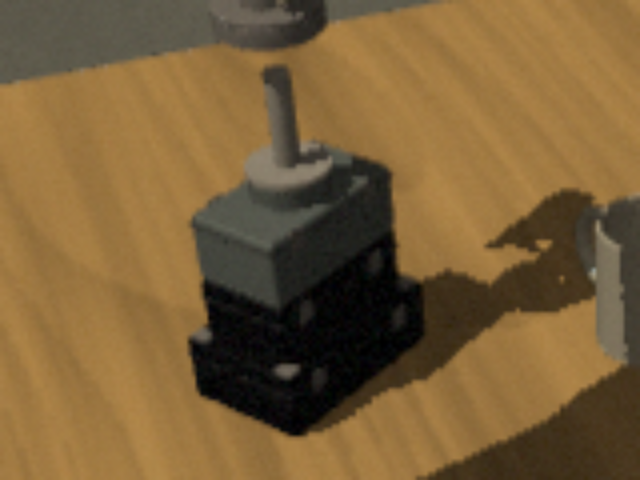

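View pics/side16f.png

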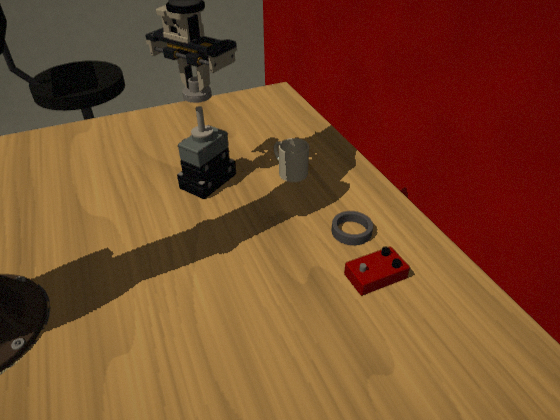

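The outer lid is level and clear of the knob: its lower edge is at z 0.235 and the knob top at 0.208. The inner lid's flange is on the rim, and the column has not moved. I'm handing the job in.

```bash
python3 -c "
from cell import arm; print(arm.sign_off())"
```

```text
the job is handed in; nothing more can be done
None
```

The job is done and handed in at about 22 s. The tin stands on the two cases, the inner lid is seated in the neck, and the arm is holding the outer lid above it.

What the last checks showed:
- **Tin:** its faces line up with the upper case to within about 0.5 mm, and the cases measured where they stood at the start.
- **Inner lid:** the nested lids touched down at exactly the height computed for seated. In the last picture the flange rests on the rim with the knob upright.
- **Outer lid:** I gripped it by the collar at 32 mm opening and lifted it straight up 99 mm. Its lower edge is at z 0.235 m, about 27 mm above the knob tip. The tool is within 0.15° of vertical.
- **Bystanders:** the mug, tape roll and pedal were not touched and look the same in the pictures.

Two readings were slightly off:
- **Load on the outer lid:** the force on the arm while holding it read 0.7 to 1.6 N, against 1.0 N expected. That is about the sensor's noise.
- **Outer lid position:** the side camera put its centre about 3 mm to one side of the arm's own reading. The edge readings there were partly hidden, so I went by the arm.

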